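# Hold the price-board clip gaping over the board's edge

## Robot

A 6-joint arm with a two-finger parallel gripper is mounted at the origin on the work surface. World frame = base frame: x ahead of the robot, y to its left, z up, the work surface at z = 0. Lengths are in m, angles in rad, forces in N, time in s.
With the tool pointing down it reaches from about 0.3 to 0.75 m from the base axis. Payload 8.5 kg.
Tool frame: the origin (TCP) lies midway between the tips of the shut fingers; the grasp point (between the pads) lies 19 mm behind it; x points along the fingers, y is the direction in which the jaws open and shut, and the axes are right-handed (so a half turn about x gives the same grasp; the last joint's range is limited). The gripper opens to 85 mm and grips with 20 to 120 N. Pads are 22 mm wide; open, the fingers measure 114 mm over their backs; the gripper's body (76 mm by 85 mm) begins 54 mm behind the grasp point. The pads swing forward as they close: fully open they stand 13 mm farther back than shut.
Start: joints at [0.982, 0.381, 1.297, -0, 1.464, -0.215], TCP at [0.201, 0.512, 0.231] pointing down, gripper open.
Joint ranges: [-3.11, 3.11], [-0.89, 2.33], [0.22, 2.48], [-1.42, 4.56], [0.17, 2.85], [-2.88, 2.88]. Speed limits (rad/s): [2.39, 2.39, 3.14, 3.14, 3.14, 3.14].

## Interface

Orientations are given as a 3x3 rotation matrix whose columns are the frame's x, y, z axes.
In Python, from station import robot gives the robot as it stands. The module is installed in compiled form; this text tells all that it offers.
- The arm moves only by the tool jog_arm, never from a script. Its argument "rows" is a list of rows, each an object of numbers: "dx", "dy", "dz": the shift along the world's x, y, z in cm; "ax", "ay", "az": the turn, a rotation vector about the world's x, y, z in degrees; "hand": the opening, from 0 (shut) to 1 (fully open). A call has 1 to 12 rows; each row is the pose to reach, as a shift and turn from the pose commanded when the call began; what a row does not reach only later rows make up. A row lasts 1/10 s, in which the tool goes at most 50 mm and 8.59 degrees, less where a joint would pass 70% of its speed; a pose out of reach is approached as far as the arm can. A call with a gripper value outside its range is refused whole. The fingers move at their own pace and stop on an object; the grip force is fixed at half the most. Time passes only in rows, so rows that repeat a pose let the fingers close. It gives the time, the measured TCP pose, the force and the opening at its end, in the units of the state.
- robot.observe(): the state, without advancing time (a new reading comes with each control period).
- robot.camera(name): name is "scene" or "top"; returns a dict with "image" (384x512x3 uint8, red, green, blue), "fx", "fy", "cx", "cy" (pixels), "rvec" (rotation vector, rad) and "tvec" (3), from world to camera coordinates, as OpenCV has them. Camera axes: x right, y down, z forward; pixel columns grow to the right and rows downward; lengths in m; the calibration is good to about 2 mm. A picture is of the moment at which its call begins. There is no depth.
- robot.job_done(): hands the job in, once; it reports no verdict.
The state is a dict: "t": time; "qpos": joint angles; "qd": joint speeds; "joint_efforts": joint torques, N m; "tcp_pos": TCP position; "eef_rot": TCP orientation; "wrist_force": force on the tool from outside, world axes, zero at the start; "moment": the same for the moment, N m; "finger_gap": finger opening in m.
Only numpy, scipy, OpenCV 4.12 (cv2) and the standard library are available. Lean on these libraries where they do the work, as an engineer would, in place of code of your own. Each camera call takes 0.05 s, during which the arm holds its last target. There are 200 camera calls.

## Task

A new price slip is about to be tucked onto the wide price board. Squeeze the steel spring clip open, take it off the rim of the small wooden box and, keeping it well spread from there on, bring it over the middle of the wide board's top edge with one open jaw on either side of the board and touching neither face nor edge. Be gentle with the board, leave it and everything else where it stands, and finish still holding the clip spread open there.

Things in the scene. Friction and masses are not known exactly. Their poses are not given: they have to be found in the camera images.
- clip: Steel spring clip, 24 mm wide, 88 mm tall, 60 g, standing jaws down, handles up on the box's near (-x) rim. Origin on its pivot, mid-width. z points to the handles; y along the pivot (its 24 mm width); x is the way its two like arms stand apart (along the box's x at the start). Jaw tips are 40 mm below the origin; between the arms it is empty from 5 mm below the origin down.
- clip_handles (a point): Point 34 mm above the clip's pivot, midway between the two handles (ends 48 mm above the pivot). Shut, they are 49 mm over their backs at the ends and slope in to the pivot; pressing them together along x spreads the jaws: 4 N each to start, 9 N when full, at a stop where they are parallel, 24 mm over their backs, jaws 22 mm apart. Springs shut when let go.
- clip_arm (a joint): Angle by which each clip arm is spread (both arms move alike): 0 shut (jaws 3 mm apart), about 0.01 on the box's rim, 0.25 rad fully spread at the stop
- box: Open wooden serving box, 120 mm (x) by 140 mm (y), 55 mm high, walls 4 mm, 0.6 kg, loose on the counter. Origin at the centre of its underside, z up. The clip stands on the -x wall, whose middle plane is 58 mm from the origin; its pivot is 24 mm above the rim.
- board: Wide blank white price board, 130 mm wide (y), 4 mm thick (x), upright in a dark wooden foot 60 by 144 mm and 22 mm high; top edge 130 mm above the counter. About 0.4 kg, loose on the counter. Origin at the centre of the foot's underside, x is normal to the board's faces, z up.
- board_edge (a point): Middle of the wide board's top edge, in the middle of its thickness; axes as the board
- narrow_board: Narrow blank white price board, same make and height, only 60 mm wide; foot 60 by 74 mm. To be left alone. Origin at the centre of the foot's underside.
- cups: Stack of white paper cups, 80 mm across, 120 mm tall, to be left alone. Origin at the centre of its underside.
- shaker: Round steel shaker, 56 mm across, 100 mm tall, to be left alone. Origin at the centre of its underside.
Mind the look-alikes: they are no part of the job. There is more than one size of the box; the job needs the largest.

How it is judged:
By the outcome, as a careful person would: the job done as asked, in the order asked, and still so for the second after the job is handed in, while the arm keeps its last pose, push and grip.
It also fails if it takes over 40 s, if anything falls off the work surface, if the arm or the gripper's body presses on something with over 40 N, if the wrist force passes 120 N, or if a joint passes its speed limit or range.

## Working session

There is one attempt and no reset: what is moved stays moved. The work goes in short steps, Python scripts to look and compute and a tool call to move; the robot and the scene stay as the last step left them, time stands still between calls to the robot, and variables do not carry over. Pictures are saved under pics/ and viewed, about 8 in all and at most 12, crops included, and the job is handed in when it is done.

Besides the shell and the picture viewer there is one more tool, called after ">>>" by a JSON object that holds its "fn" and its "kwargs", one argument or row to a line. jog_arm: Moves the arm, as the interface text tells. Its arguments: {"type":"object","properties":{"rows":{"type":"array","items":{"type":"object","properties":{"dx":{"type":"number"},"dy":{"type":"number"},"dz":{"type":"number"},"ax":{"type":"number"},"ay":{"type":"number"},"az":{"type":"number"},"hand":{"type":"number"}}}}},"required":["rows"]}

```bash
mkdir -p pics; cat > h.py <<'E'
from station import robot
import numpy as np, cv2
def cam(n):
    c=robot.camera(n); K=np.array([[c['fx'],0,c['cx']],[0,c['fy'],c['cy']],[0,0,1.]])
    R=cv2.Rodrigues(np.array(c['rvec'],float))[0]; return c['image'],K,R,np.array(c['tvec'],float)
def ray(C,u,v,z):
    _,K,R,t=C; o=-R.T@t; d=R.T@np.linalg.inv(K)@[u,v,1]; return o+d*(z-o[2])/d[2]
def proj(C,P):
    _,K,R,t=C; p=K@(R@np.asarray(P,float)+t); return p[:2]/p[2]
def save(C,f,box=None,s=1.5):
    im=C[0][:,:,::-1]
    if box: im=im[box[1]:box[3],box[0]:box[2]]
    cv2.imwrite('pics/'+f,cv2.resize(im,None,fx=s,fy=s,interpolation=cv2.INTER_CUBIC))
E
python3 - <<'E'
from h import *
a=cam('top');b=cam('scene')
save(a,'top0.png');save(b,'scene0.png')
for C in(a,b): print(C[1],-C[2].T@C[3],C[2])
print(robot.observe())
E
```

```text
[[488.72267173   0.         257.76157614]
 [  0.         488.72267173 198.49302798]
 [  0.           0.           1.        ]] [0.46925645 0.04419106 1.46278108] [[ 0.01054973 -0.99965376  0.02410538]
 [-0.99773097 -0.01212639 -0.06622587]
 [ 0.06649525 -0.02335202 -0.99751344]]
[[374.76929462   0.         250.56874207]
 [  0.         374.76929462 194.26514361]
 [  0.           0.           1.        ]] [1.44380214 0.16226201 0.66882174] [[-1.75091006e-01  9.84551863e-01 -8.77055025e-04]
 [ 5.18463852e-01  9.14453490e-02 -8.50195850e-01]
 [-8.36981705e-01 -1.49316368e-01 -5.26465809e-01]]
{'t': 0.1, 'qpos': array([ 9.81682969e-01,  3.81145008e-01,  1.29817517e+00,  3.38032508e-05,
        1.46357115e+00, -2.15282008e-01]), 'qd': array([ 0.00025258, -0.00180395, -0.00325158, -0.00221048, -0.00016719,
       -0.00038101]), 'joint_efforts': array([ 3.69362926e-03, -4.49218190e+01, -2.31653291e+01, -1.50590931e-04,
        3.64517269e-03,  2.53329654e-05]), 'tcp_pos': array([0.20069069, 0.51180226, 0.23076801]), 'eef_rot': array([[-7.49521848e-04,  3.65187757e-01,  9.30933586e-01],
       [-1.06109258e-03,  9.30933032e-01, -3.65188394e-01],
       [-9.99999156e-01, -1.26152340e-03, -3.10256626e-04]]), 'wrist_force': array([-0.40127406, -0.65079566, -0.45451159]), 'moment': array([-0.01970175,  0.01014157, -0.05062036]), 'finger_gap': 0.08538179489578833}
```

View pics/top0.png

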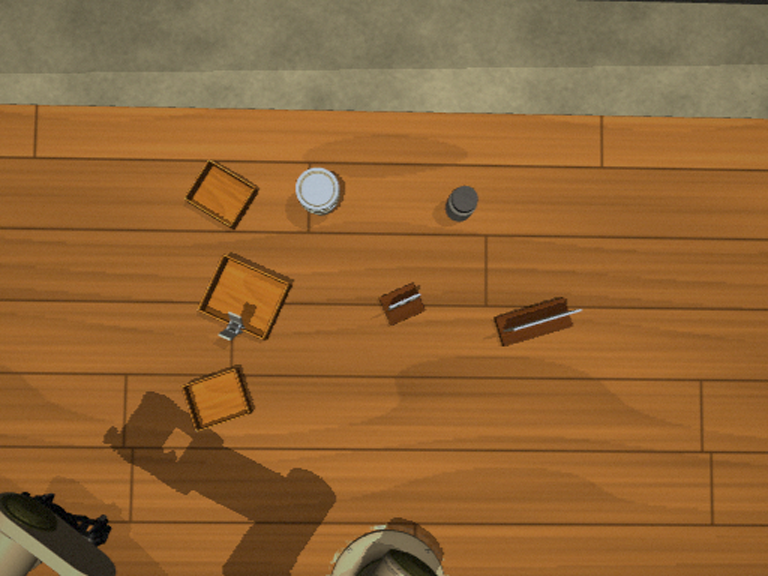

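View pics/scene0.png

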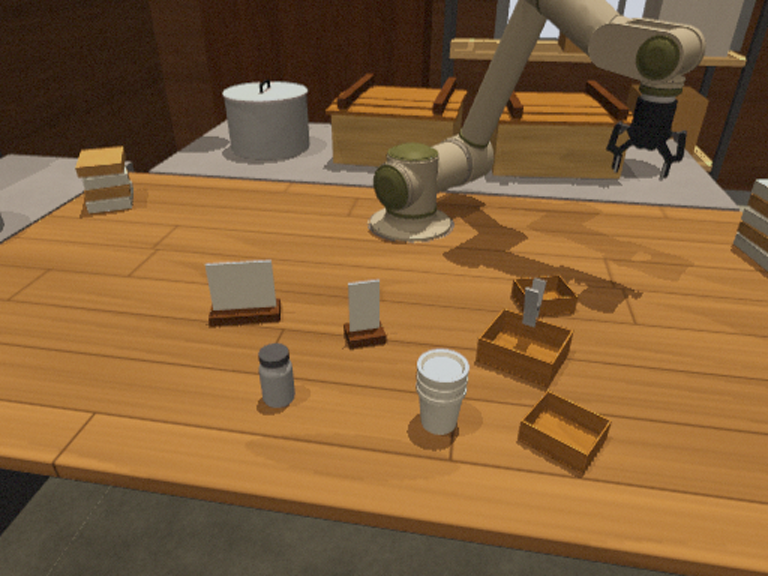

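Top view: there are three boxes, at (222,193), (246,296) and (219,397). The middle one is the largest and carries the clip at (232,326), so it is the one meant. Of the two boards, (403,303) is narrow and (538,320) is wide, so the wide one is the target. I'll confirm both in enlarged crops.

```bash
python3 - <<'E'
from h import *
a=cam('top');b=cam('scene')
def crop(C,x,y,w,h,s): return cv2.resize(C[0][y:y+h,x:x+w,::-1],None,fx=s,fy=s,interpolation=cv2.INTER_CUBIC)
# top: box crop (125,160) 75x75 x5 ; board crop (320,185) 75x60 x5
A=crop(a,125,160,75,75,5);B=crop(a,320,180,75,75,5)
cv2.imwrite('pics/c1.png',np.hstack([A,B]))
A=crop(b,310,175,80,85,5);B=crop(b,130,160,70,85,5)
cv2.imwrite('pics/c2.png',np.hstack([A,B]))
E
```

```text
(no output)
```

View pics/c1.png

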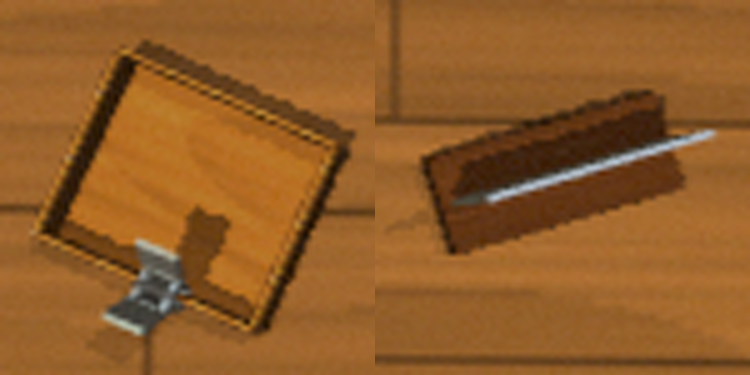

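View pics/c2.png

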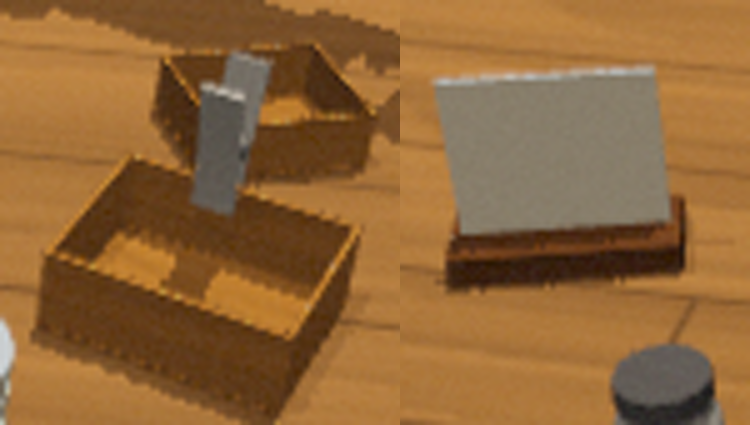

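```bash
cat > m.py <<'E'
from h import *
from scipy.optimize import least_squares
a=cam('top');b=cam('scene')
T=lambda u,v,x0,y0:((u+.5)/5-.5+x0,(v+.5)/5-.5+y0)
def tri(pa,pb):
    f=lambda P:np.r_[proj(a,P)-pa,proj(b,P)-pb]
    r=least_squares(f,[.5,.1,.1]); return r.x,abs(r.fun).max()
print('box rim corners (top cam)')
cor=np.array([ray(a,*T(u,v,125,160),.055) for u,v in[(128,48),(347,147),(258,330),(35,236)]])
print(cor.round(4),np.linalg.norm(cor-np.roll(cor,-1,0),axis=1).round(4),cor.mean(0).round(4))
corb=np.array([ray(b,*T(u,v,310,175),.055) for u,v in[(132,156),(358,228),(292,337),(48,257)]])
print('scene',corb.round(4),np.linalg.norm(corb-np.roll(corb,-1,0),axis=1).round(4),corb.mean(0).round(4))
# board
E1=[ray(a,*T(115,198,320,180),.13),ray(a,*T(342,133,320,180),.13)]
E2=[ray(b,*T(35,81,130,160),.13),ray(b,*T(255,68,130,160),.13)]
for E in(E1,E2):
    E=np.array(E);d=E[0]-E[1];print('board',E.round(4),E.mean(0).round(4),np.linalg.norm(d),np.degrees(np.arctan2(d[1],d[0])))
# clip handle ends at z=.055+.024+.048
for n,C,pts,o in(('t',a,[(135,242),(178,257),(105,315),(145,333)],(125,160)),('s',b,[(271,62),(234,53),(203,87),(245,95)],(310,175))):
    p=np.array([ray(C,*T(*q,*o),.127) for q in pts]);print(n,p.round(4),p.mean(0).round(4))
E
python3 m.py
```

```text
box rim corners (top cam)
[[0.644  0.3224 0.055 ]
 [0.5883 0.1953 0.055 ]
 [0.4824 0.2442 0.055 ]
 [0.5348 0.3727 0.055 ]] [0.1387 0.1166 0.1388 0.1202] [0.5624 0.2837 0.055 ]
scene [[0.4879 0.2488 0.055 ]
 [0.5401 0.3721 0.055 ]
 [0.6456 0.3274 0.055 ]
 [0.5977 0.202  0.055 ]] [0.1339 0.1145 0.1342 0.1194] [0.5678 0.2876 0.055 ]
board [[ 0.5041 -0.2199  0.13  ]
 [ 0.5412 -0.3453  0.13  ]] [ 0.5227 -0.2826  0.13  ] 0.13075549618202528 106.48739460083243
board [[ 0.5434 -0.342   0.13  ]
 [ 0.5053 -0.2186  0.13  ]] [ 0.5244 -0.2803  0.13  ] 0.12908997832972974 -72.83287852322972
t [[0.5289 0.3017 0.127 ]
 [0.521  0.2782 0.127 ]
 [0.489  0.3169 0.127 ]
 [0.4795 0.2951 0.127 ]] [0.5046 0.298  0.127 ]
s [[0.4882 0.3177 0.127 ]
 [0.4815 0.2977 0.127 ]
 [0.5227 0.2785 0.127 ]
 [0.5273 0.3008 0.127 ]] [0.5049 0.2987 0.127 ]
```

The clip's handles are centred at (0.505, 0.298), and both cameras agree to 1 mm. Its spread axis is at about -23.5°. The board edge's middle is at (0.5235, -0.2815) with its normal at about +17°, and its measured length of 130 mm fits. I'll move above the clip now.

>>> {"fn": "jog_arm", "kwargs": {
  "rows": [
    {"dx": 3, "dy": -2, "az": -8, "hand": 1},
    {"dx": 6, "dy": -4.2, "az": -16, "hand": 1},
    {"dx": 9, "dy": -6.3, "az": -24, "hand": 1},
    {"dx": 12, "dy": -8.4, "az": -32, "hand": 1},
    {"dx": 15, "dy": -10.5, "az": -40, "hand": 1},
    {"dx": 18, "dy": -12.6, "az": -48, "hand": 1},
    {"dx": 21, "dy": -14.7, "az": -56, "hand": 1},
    {"dx": 24, "dy": -16.8, "az": -64, "hand": 1},
    {"dx": 27, "dy": -19, "az": -72, "hand": 1},
    {"dx": 29.5, "dy": -20.7, "az": -80, "hand": 1},
    {"dx": 30.4, "dy": -21.35, "az": -88, "hand": 1},
    {"dx": 30.4, "dy": -21.35, "az": -92.1, "hand": 1}
  ]
}}

```text
validation failed for argument at $.ro...
```

>>> {"fn": "jog_arm", "kwargs": {
  "rows": [
    {"dz": -1, "hand": 1},
    {"dz": -3, "hand": 1},
    {"dz": -5, "hand": 1},
    {"dz": -7, "hand": 1},
    {"dz": -8, "hand": 1},
    {"dz": -8, "hand": 1},
    {"dz": -8, "hand": 1}
  ]
}}

```text
validation failed for argument at $.ro...
```

>>> {"fn": "jog_arm", "kwargs": {
  "rows": [
    {"dx": 3.0, "dy": -2.1, "dz": 0, "ax": 0, "ay": 0, "az": -8, "hand": 1},
    {"dx": 6, "dy": -4.2, "dz": 0, "ax": 0, "ay": 0, "az": -16, "hand": 1}
  ]
}}

```text
t: 0.5
tcp_pos: [0.261, 0.4697, 0.2312]
eef_rot: [[-0.0, 0.61, 0.792], [-0.0, 0.792, -0.61], [-1.0, -0.0, -0.0]]
wrist_force: [1.4, 0.7, -0.2]
finger_gap: 0.0857
```

>>> {"fn": "jog_arm", "kwargs": {
  "rows": [
    {"dx": 3, "dy": -2.1, "dz": 0, "ax": 0, "ay": 0, "az": -8, "hand": 1},
    {"dx": 6, "dy": -4.2, "dz": 0, "ax": 0, "ay": 0, "az": -16, "hand": 1},
    {"dx": 9, "dy": -6.3, "dz": 0, "ax": 0, "ay": 0, "az": -24, "hand": 1},
    {"dx": 12, "dy": -8.4, "dz": 0, "ax": 0, "ay": 0, "az": -32, "hand": 1},
    {"dx": 15, "dy": -10.5, "dz": 0, "ax": 0, "ay": 0, "az": -40, "hand": 1},
    {"dx": 18, "dy": -12.6, "dz": 0, "ax": 0, "ay": 0, "az": -48, "hand": 1},
    {"dx": 21, "dy": -14.7, "dz": 0, "ax": 0, "ay": 0, "az": -56, "hand": 1},
    {"dx": 23.3, "dy": -16.4, "dz": 0, "ax": 0, "ay": 0, "az": -64, "hand": 1},
    {"dx": 24.4, "dy": -17.1, "dz": 0, "ax": 0, "ay": 0, "az": -72, "hand": 1},
    {"dx": 24.4, "dy": -17.1, "dz": 0, "ax": 0, "ay": 0, "az": -75.9, "hand": 1},
    {"dx": 24.4, "dy": -17.1, "dz": -3, "ax": 0, "ay": 0, "az": -75.9, "hand": 1},
    {"dx": 24.4, "dy": -17.1, "dz": -3, "ax": 0, "ay": 0, "az": -75.9, "hand": 1}
  ]
}}

```text
t: 1.7
tcp_pos: [0.5035, 0.2984, 0.1982]
eef_rot: [[-0.006, 0.918, -0.396], [-0.002, -0.396, -0.918], [-1.0, -0.005, 0.005]]
wrist_force: [-0.4, -0.6, -1.1]
finger_gap: 0.0854
```

>>> {"fn": "jog_arm", "kwargs": {
  "rows": [
    {"dx": 0.05, "dy": 0, "dz": -3, "ax": 0, "ay": 0, "az": 0, "hand": 1},
    {"dx": 0.1, "dy": 0, "dz": -6, "ax": 0, "ay": 0, "az": 0, "hand": 1},
    {"dx": 0.1, "dy": 0, "dz": -8.5, "ax": 0, "ay": 0, "az": 0, "hand": 1},
    {"dx": 0.1, "dy": 0, "dz": -10, "ax": 0, "ay": 0, "az": 0, "hand": 0.7},
    {"dx": 0.1, "dy": 0, "dz": -10, "ax": 0, "ay": 0, "az": 0, "hand": 0.7},
    {"dx": 0.1, "dy": 0, "dz": -10, "ax": 0, "ay": 0, "az": 0, "hand": 0.7}
  ]
}}

```text
t: 2.3
tcp_pos: [0.5063, 0.2993, 0.1025]
eef_rot: [[0.001, 0.918, -0.396], [0.0, -0.396, -0.918], [-1.0, 0.001, -0.001]]
wrist_force: [0.6, 0.5, 0.9]
finger_gap: 0.0596
```

```bash
python3 - <<'E'
from h import *
a=cam('top');b=cam('scene');o=robot.observe();print(o['tcp_pos'],o['finger_gap'],o['wrist_force'])
def crop(C,x,y,w,h,s): return cv2.resize(C[0][y:y+h,x:x+w,::-1],None,fx=s,fy=s,interpolation=cv2.INTER_CUBIC)
A=crop(a,120,165,75,85,5);B=crop(b,315,165,80,85,5)
cv2.imwrite('pics/c3.png',np.hstack([A,B]))
E
```

```text
[0.50647876 0.29927569 0.10285263] 0.0596667914910403 [ 0.04204583  0.46419355 -0.42164757]
```

View pics/c3.png

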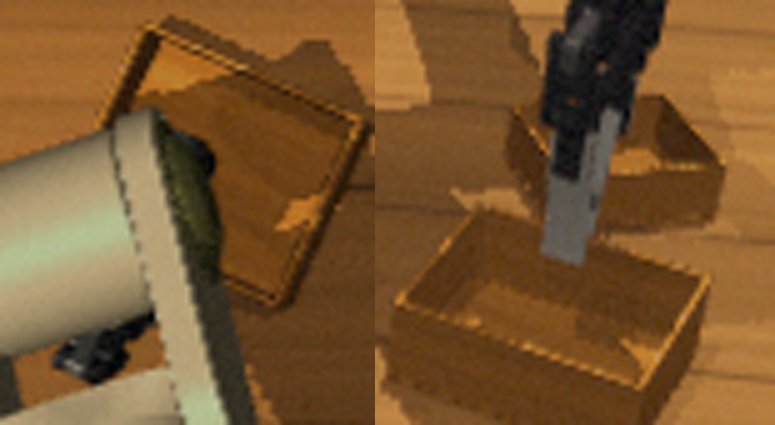

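The scene crop shows the front finger over the far handle at about (565,150) with the handle standing between the fingers. I'll correct the small offset and close in steps, watching the wrist force.

>>> {"fn": "jog_arm", "kwargs": {
  "rows": [
    {"dx": -0.1, "dy": -0.05, "dz": -0.7, "ax": 0, "ay": 0, "az": 0, "hand": 0.62},
    {"dx": -0.1, "dy": -0.05, "dz": -0.7, "ax": 0, "ay": 0, "az": 0, "hand": 0.6},
    {"dx": -0.1, "dy": -0.05, "dz": -0.7, "ax": 0, "ay": 0, "az": 0, "hand": 0.58},
    {"dx": -0.1, "dy": -0.05, "dz": -0.7, "ax": 0, "ay": 0, "az": 0, "hand": 0.56},
    {"dx": -0.1, "dy": -0.05, "dz": -0.7, "ax": 0, "ay": 0, "az": 0, "hand": 0.54}
  ]
}}

```text
t: 2.9
tcp_pos: [0.5049, 0.2985, 0.0944]
eef_rot: [[0.0, 0.918, -0.396], [0.0, -0.396, -0.918], [-1.0, 0.0, -0.0]]
wrist_force: [-0.3, -0.5, 0.0]
finger_gap: 0.0463
```

>>> {"fn": "jog_arm", "kwargs": {
  "rows": [
    {"dx": 0, "dy": 0, "dz": 0.0, "ax": 0, "ay": 0, "az": 0, "hand": 0.48},
    {"dx": 0, "dy": 0, "dz": 0.05, "ax": 0, "ay": 0, "az": 0, "hand": 0.42},
    {"dx": 0, "dy": 0, "dz": 0.1, "ax": 0, "ay": 0, "az": 0, "hand": 0.36},
    {"dx": 0, "dy": 0, "dz": 0.15, "ax": 0, "ay": 0, "az": 0, "hand": 0.3},
    {"dx": 0, "dy": 0, "dz": 0.2, "ax": 0, "ay": 0, "az": 0, "hand": 0.2},
    {"dx": 0, "dy": 0, "dz": 0.2, "ax": 0, "ay": 0, "az": 0, "hand": 0.0},
    {"dx": 0, "dy": 0, "dz": 0.2, "ax": 0, "ay": 0, "az": 0, "hand": 0.0},
    {"dx": 0, "dy": 0, "dz": 0.2, "ax": 0, "ay": 0, "az": 0, "hand": 0.0}
  ]
}}

```text
t: 3.7
tcp_pos: [0.5048, 0.2985, 0.0963]
eef_rot: [[-0.0, 0.918, -0.396], [0.0, -0.396, -0.918], [-1.0, -0.0, 0.0]]
wrist_force: [0.1, -0.3, -0.5]
finger_gap: 0.0209
```

>>> {"fn": "jog_arm", "kwargs": {
  "rows": [
    {"dx": 0, "dy": 0, "dz": 0.3, "ax": 0, "ay": 0, "az": 0, "hand": 0.0},
    {"dx": 0, "dy": 0, "dz": 0.8, "ax": 0, "ay": 0, "az": 0, "hand": 0.0},
    {"dx": 0, "dy": 0, "dz": 1.5, "ax": 0, "ay": 0, "az": 0, "hand": 0.0},
    {"dx": 0, "dy": 0, "dz": 2.5, "ax": 0, "ay": 0, "az": 0, "hand": 0.0},
    {"dx": 0, "dy": 0, "dz": 4, "ax": 0, "ay": 0, "az": 0, "hand": 0.0},
    {"dx": 0, "dy": 0, "dz": 6, "ax": 0, "ay": 0, "az": 0, "hand": 0.0},
    {"dx": 0, "dy": 0, "dz": 8, "ax": 0, "ay": 0, "az": 0, "hand": 0.0},
    {"dx": 0, "dy": 0, "dz": 10, "ax": 0, "ay": 0, "az": 0, "hand": 0.0},
    {"dx": 0, "dy": 0, "dz": 12, "ax": 0, "ay": 0, "az": 0, "hand": 0.0},
    {"dx": 0, "dy": 0, "dz": 13, "ax": 0, "ay": 0, "az": 0, "hand": 0.0},
    {"dx": 0, "dy": 0, "dz": 13, "ax": 0, "ay": 0, "az": 0, "hand": 0.0}
  ]
}}

```text
t: 4.8
tcp_pos: [0.5052, 0.2987, 0.228]
eef_rot: [[0.003, 0.918, -0.396], [0.001, -0.396, -0.918], [-1.0, 0.002, -0.002]]
wrist_force: [0.2, -0.2, -0.5]
finger_gap: 0.0211
```

```bash
python3 - <<'E'
from h import *
b=cam('scene');o=robot.observe();print(o['tcp_pos'],o['finger_gap'],o['wrist_force'])
print(proj(b,o['tcp_pos']))
save(b,'s4.png',(290,80,420,255),4)
im=cv2.imread('pics/s4.png');im=im[:600];cv2.imwrite('pics/s4.png',im)
E
```

```text
[0.50479676 0.29850906 0.22653924] 0.021463891289507524 [ 0.31177259 -0.20522086 -1.17035133]
[362.7787038  157.34706738]
```

View pics/s4.png

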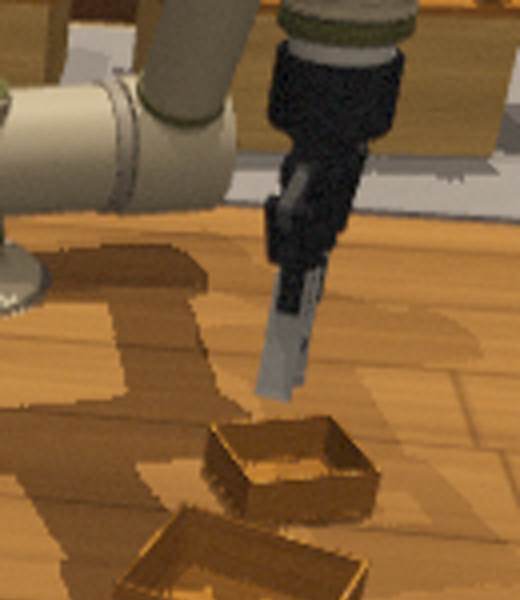

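The clip is held spread. Its jaw tips show at about (275,395) in the crop and the box looks undisturbed. Next I'll carry it to above the board.

>>> {"fn": "jog_arm", "kwargs": {
  "rows": [
    {"dx": 0, "dy": -1, "dz": 0.5, "ax": 0, "ay": 0, "az": 1, "hand": 0.0},
    {"dx": 0, "dy": -3, "dz": 1, "ax": 0, "ay": 0, "az": 3, "hand": 0.0},
    {"dx": 0.2, "dy": -6, "dz": 1, "ax": 0, "ay": 0, "az": 5, "hand": 0.0},
    {"dx": 0.3, "dy": -10, "dz": 1, "ax": 0, "ay": 0, "az": 8, "hand": 0.0},
    {"dx": 0.5, "dy": -14, "dz": 1, "ax": 0, "ay": 0, "az": 11, "hand": 0.0},
    {"dx": 0.6, "dy": -18, "dz": 1, "ax": 0, "ay": 0, "az": 14, "hand": 0.0},
    {"dx": 0.7, "dy": -22, "dz": 1, "ax": 0, "ay": 0, "az": 17, "hand": 0.0},
    {"dx": 0.9, "dy": -26, "dz": 1, "ax": 0, "ay": 0, "az": 20, "hand": 0.0},
    {"dx": 1, "dy": -29, "dz": 1, "ax": 0, "ay": 0, "az": 22, "hand": 0.0},
    {"dx": 1, "dy": -31, "dz": 1, "ax": 0, "ay": 0, "az": 23, "hand": 0.0},
    {"dx": 1, "dy": -32, "dz": 1, "ax": 0, "ay": 0, "az": 24, "hand": 0.0}
  ]
}}

```text
t: 5.95
tcp_pos: [0.5144, -0.0232, 0.2351]
eef_rot: [[-0.002, 1.0, 0.011], [0.0, 0.011, -1.0], [-1.0, -0.002, -0.0]]
wrist_force: [0.9, 0.7, 0.2]
finger_gap: 0.0208
```

>>> {"fn": "jog_arm", "kwargs": {
  "rows": [
    {"dx": 0, "dy": -2, "dz": 0, "ax": 0, "ay": 0, "az": 1, "hand": 0.0},
    {"dx": 0.2, "dy": -5, "dz": 0, "ax": 0, "ay": 0, "az": 3, "hand": 0.0},
    {"dx": 0.3, "dy": -9, "dz": 0, "ax": 0, "ay": 0, "az": 6, "hand": 0.0},
    {"dx": 0.5, "dy": -13, "dz": 0, "ax": 0, "ay": 0, "az": 9, "hand": 0.0},
    {"dx": 0.6, "dy": -17, "dz": 0, "ax": 0, "ay": 0, "az": 12, "hand": 0.0},
    {"dx": 0.7, "dy": -20, "dz": 0, "ax": 0, "ay": 0, "az": 14, "hand": 0.0},
    {"dx": 0.8, "dy": -23, "dz": 0, "ax": 0, "ay": 0, "az": 15.5, "hand": 0.0},
    {"dx": 0.9, "dy": -25, "dz": 0, "ax": 0, "ay": 0, "az": 16.3, "hand": 0.0},
    {"dx": 0.9, "dy": -26, "dz": 0, "ax": 0, "ay": 0, "az": 16.3, "hand": 0.0},
    {"dx": 0.9, "dy": -26, "dz": 0, "ax": 0, "ay": 0, "az": 16.3, "hand": 0.0}
  ]
}}

```text
t: 6.95
tcp_pos: [0.5235, -0.2821, 0.2352]
eef_rot: [[-0.001, 0.957, 0.29], [0.001, 0.29, -0.957], [-1.0, -0.001, -0.002]]
wrist_force: [-0.2, 1.5, -0.0]
finger_gap: 0.0213
```

```bash
python3 - <<'E'
from h import *
a=cam('top');b=cam('scene');o=robot.observe();print(o['tcp_pos'],o['finger_gap'],o['eef_rot'].round(3))
for d in(.0173,.0573): print(proj(b,o['tcp_pos']-[0,0,d]))
print('edge',proj(b,[.5235,-.2815,.13]),proj(a,[.5235,-.2815,.13]))
def crop(C,x,y,w,h,s): return cv2.resize(C[0][y:y+h,x:x+w,::-1],None,fx=s,fy=s,interpolation=cv2.INTER_CUBIC)
cv2.imwrite('pics/c5.png',np.hstack([crop(b,120,110,80,110,5),crop(a,310,155,80,110,5)]))
E
```

```text
[ 0.52374318 -0.28059855  0.2359046 ] 0.021643225382541636 [[-0.001  0.956  0.292]
 [ 0.001  0.292 -0.956]
 [-1.    -0.    -0.001]]
[154.70279657 147.21321183]
[156.55968037 159.76568796]
edge [158.46706744 174.31929264] [364.94295258 212.37941102]
```

View pics/c5.png

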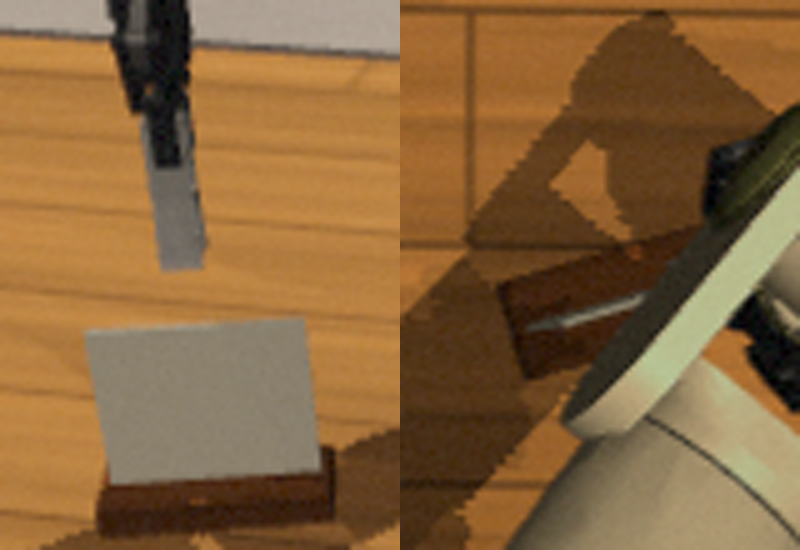

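In the scene crop the front jaw tip is at (183,270), which matches the prediction. The board's top edge runs from (85,330) to (305,320), so its middle is at 195, under the clip. I'll lower gently, about 13 mm past the edge.

>>> {"fn": "jog_arm", "kwargs": {
  "rows": [
    {"dx": 0, "dy": 0, "dz": -0.5, "ax": 0, "ay": 0, "az": 0, "hand": 0.0},
    {"dx": 0, "dy": 0, "dz": -1.3, "ax": 0, "ay": 0, "az": 0, "hand": 0.0},
    {"dx": 0, "dy": 0, "dz": -2.2, "ax": 0, "ay": 0, "az": 0, "hand": 0.0},
    {"dx": 0, "dy": 0, "dz": -3, "ax": 0, "ay": 0, "az": 0, "hand": 0.0},
    {"dx": 0, "dy": 0, "dz": -3.5, "ax": 0, "ay": 0, "az": 0, "hand": 0.0},
    {"dx": 0, "dy": 0, "dz": -3.8, "ax": 0, "ay": 0, "az": 0, "hand": 0.0},
    {"dx": 0, "dy": 0, "dz": -3.8, "ax": 0, "ay": 0, "az": 0, "hand": 0.0}
  ]
}}

```text
t: 7.75
tcp_pos: [0.5237, -0.2815, 0.1979]
eef_rot: [[-0.001, 0.956, 0.292], [0.0, 0.292, -0.956], [-1.0, -0.0, -0.001]]
wrist_force: [0.5, 0.5, 0.3]
finger_gap: 0.0208
```

```bash
python3 - <<'E'
from h import *
b=cam('scene');o=robot.observe();p=o['tcp_pos'];print(p,o['finger_gap'])
y=o['eef_rot'][:,1];w=o['eef_rot'][:,2]
for s in(1,-1):
  for e in (-.012,.012): print('tip',s,(proj(b,p-[0,0,.0573]+y*s*.012+w*e)-[110,110]).round(2)*6)
for e in(-.065,0,.065): print('edge',(proj(b,np.array([.5235,-.2815,.13])+np.array([-.289,.957,0])*e)-[110,110])*6)
save(b,'s6.png',(110,110,210,210),6)
E
```

```text
[ 0.52386462 -0.28155547  0.19832879] 0.020417568605011177
tip 1 [310.2 376.8]
tip 1 [260.46 379.62]
tip -1 [314.04 354.06]
tip -1 [265.2  356.76]
edge [157.32288998 393.40297067]
edge [290.80240463 385.91575581]
edge [422.75726407 378.51406285]
```

View pics/s6.png

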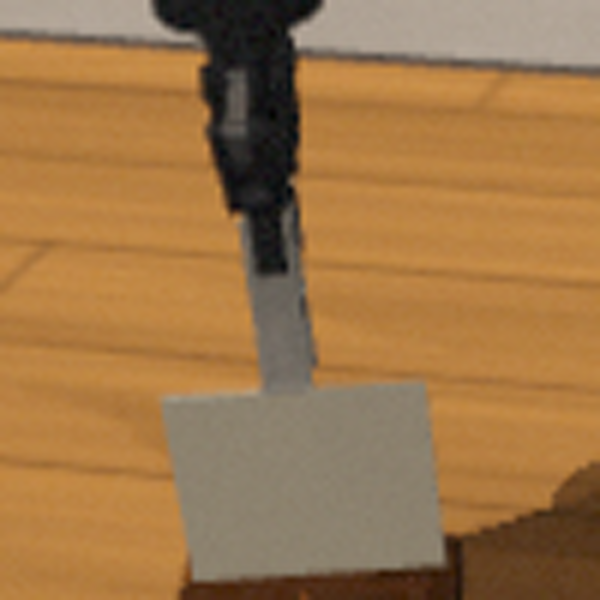

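The front jaw tip is at about (290,391), just above the edge, which is at about 389 mid-board. It sits about 5 mm lower on the fingers than nominal, so 20 mm more gives about 14 mm of overlap.

>>> {"fn": "jog_arm", "kwargs": {
  "rows": [
    {"dx": 0, "dy": 0, "dz": -0.3, "ax": 0, "ay": 0, "az": 0, "hand": 0.0},
    {"dx": 0, "dy": 0, "dz": -0.6, "ax": 0, "ay": 0, "az": 0, "hand": 0.0},
    {"dx": 0, "dy": 0, "dz": -0.9, "ax": 0, "ay": 0, "az": 0, "hand": 0.0},
    {"dx": 0, "dy": 0, "dz": -1.2, "ax": 0, "ay": 0, "az": 0, "hand": 0.0},
    {"dx": 0, "dy": 0, "dz": -1.5, "ax": 0, "ay": 0, "az": 0, "hand": 0.0},
    {"dx": 0, "dy": 0, "dz": -1.8, "ax": 0, "ay": 0, "az": 0, "hand": 0.0},
    {"dx": 0, "dy": 0, "dz": -2.0, "ax": 0, "ay": 0, "az": 0, "hand": 0.0},
    {"dx": 0, "dy": 0, "dz": -2.0, "ax": 0, "ay": 0, "az": 0, "hand": 0.0},
    {"dx": 0, "dy": 0, "dz": -2.0, "ax": 0, "ay": 0, "az": 0, "hand": 0.0}
  ]
}}

```text
t: 8.7
tcp_pos: [0.5238, -0.2815, 0.1784]
eef_rot: [[0.0, 0.956, 0.292], [-0.0, 0.292, -0.956], [-1.0, 0.0, 0.0]]
wrist_force: [0.0, 0.7, -0.3]
finger_gap: 0.0207
```

```bash
python3 - <<'E'
from h import *
b=cam('scene');o=robot.observe();p=o['tcp_pos'];print(p,o['finger_gap'],o['wrist_force'],o['moment'])
y=o['eef_rot'][:,1]
for s in(1,-1): print('tip',s,(proj(b,p-[0,0,.063]+y*s*.012)-[120,135]).round(2)*9)
save(b,'s7.png',(120,135,200,200),9)
E
```

```text
[ 0.52389934 -0.28152175  0.1784482 ] 0.020977671336144768 [-0.30432519 -0.3310229  -0.42609623] [0.00548538 0.01306009 0.02139808]
tip 1 [348.21 410.31]
tip -1 [354.42 375.3 ]
```

View pics/s7.png

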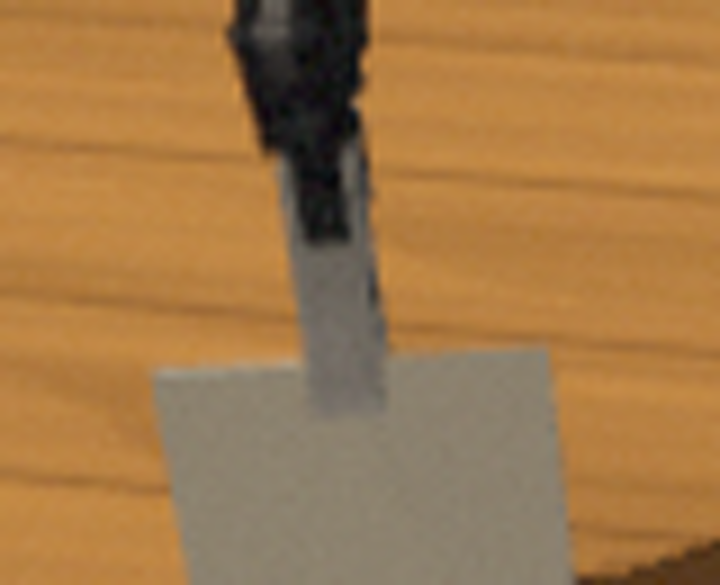

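```bash
python3 - <<'E'
from station import robot
print(robot.job_done()); o=robot.observe(); print(o['t'],o['tcp_pos'],o['finger_gap'],o['wrist_force'])
E
```

```text
the job is handed in; nothing more can be done
None
the job is handed in; nothing more can be done
```

I squeezed the steel clip open on the rim of the largest box, lifted it off, and handed the job in with it held spread over the middle of the wide board's top edge.

**What the last checks showed, at about 8.8 s:**
- **Position:** the last picture shows the front jaw in front of the board, about 12 mm below the top edge and within about 1 mm of the board's middle.
- **Contact:** the wrist force stayed under 1 N while lowering, and in the pictures the board did not appear to move.
- **Spread:** the finger opening stayed steady at about 21 mm from the squeeze on.

**What disagreed or was not checked:**
- The finger opening reads about 21 mm, not the 24 mm given for the handles at their stop. I took this as give in the pads.
- The clip sat about 5 mm lower on the fingers than planned, and I allowed for that when lowering.
- The back jaw is hidden behind the board. Its clearance comes from the geometry and the near-zero force, not from seeing it.
- I did not measure the box again after taking the clip off. It looked undisturbed in the picture after the lift.

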